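Swing the filter funnel over the round flask and lock it

ROBOT

A 7-joint arm with a two-finger parallel gripper is mounted at the origin on the work surface. World frame = base frame: x ahead of the robot, y to its left, z up, the work surface at z = 0. Lengths are in mm, angles in rad, forces in N, time in s.
With the tool pointing down it reaches from about 400 to 900 mm from the base axis. Payload 5.5 kg.
Tool frame: the origin (TCP) lies on the centre line of the jaws, within the pads' length; the fingertips stand 14 mm ahead of it and the grasp point (between the pads) lies 5 mm behind it (tip_reach is the distance from the TCP to the fingertips, in mm); z points along the fingers, y is the line along which they close (so a half turn about z gives the same grasp; the last joint's range is limited). The gripper opens to 85 mm and grips with 20 to 120 N. Pads are 22 mm wide; open, the fingers measure 114 mm over their backs; the gripper's body (76 mm by 85 mm) begins 54 mm behind the grasp point. The pads swing forward as they close: fully open they stand 13 mm farther back than shut.
Start: joints at [-0.888, 0.501, -0.427, 1.55, 0.221, 1.138, -0.21], TCP at [264.889, 593.577, 209.11] pointing down, gripper open.
Joint ranges: [-2.88, 2.88], [-0.31, 2.03], [-1.54, 1.56], [0.2, 2.42], [-1.41, 4.55], [0.19, 2.02], [-2.57, 2.57]. Speed limits (rad/s): [2.57, 2.57, 3.14, 3.14, 3.14, 3.14, 3.14].

INTERFACE

Orientations are given as a rotation vector (axis times angle).
In Python, from bench import * gives the robot as it stands.
- The arm moves only by the shell command python3 -m handwheel 'ROWS'. ROWS is JSON, a list that holds one entry, the list of rows, each a list of 7 numbers: the turn, a rotation vector about the tool's x, y, z in rad, then the shift along the tool's x, y, z in cm, then the closure, from 0 (fully open) to 1 (shut). A call has 1 to 20 rows; each row shifts and turns the commanded pose from where the row before left it, along the tool's axes as they then stand; what a row does not reach is not made up. A row lasts 1/12 s, in which the tool goes at most 41.7 mm and 7.16 degrees, less where a joint would pass 70% of its speed; a pose out of reach is approached as far as the arm can. A call is refused whole if a number of a shift passes 4.17 or a number of a turn 0.125, either way. A call with a gripper value outside its range is refused whole. The fingers move at their own pace and stop on an object; the grip force is fixed at half the most. Time passes only in rows, so rows that do not move let the fingers close. It gives the time, the measured TCP pose, the force, the opening and the grip force at its end, in the units of the state.
- read_state(): the state, without advancing time (a new reading comes with each control period).
- capture(name): name is "side" or "top"; returns a dict with "frame" (400x640x3 uint8, red, green, blue), "vfov" (degrees; the focal length in pixels is half the picture's height over the tangent of half this angle, whatever the lens; pixels are square), "cx", "cy" (the principal point, pixels), "position" and "rotation" of the camera in the world. Camera axes: x right, y up, looking along -z (the intrinsics and any distortion apply to the point x, -y, -z); pixel columns grow to the right and rows downward; lengths in mm; the calibration is good to about 2 mm. A picture is of the moment at which its call begins. There is no depth.
- finish_job(): hands the job in; it is judged then, once.
Trained networks look in a picture, given as the dict that the camera call returned (one of the last four; its "shot" number tells which), for a name from the list of things; names that differ only in an ending like _2 or _b are one class to them, and where a whole thing is asked for, a point or a joint stands for the part that bears it (a point fixed in the world has none). Each returns a list of dicts, best first, with "score" (0 to 1); they miss things now and then, are a little off and sometimes report something else, mostly with a low value. They report only what shows in the picture. A call takes as long as a camera call. They do not tell look-alikes from the thing itself.
- look_for(picture, query): "bbox" ([left, top, right, bottom] in pixels, round what is visible of it).
- place_of(picture, query): "point" ([column, row] in pixels: a listed point, or the origin of a listed thing).
The state is a dict: "clock": time; "joints": joint angles; "joint_velocities": joint speeds; "effort": joint torques, N m; "tcp_pos": TCP position; "tcp_rot": TCP orientation; "force": force on the tool from outside, world axes, zero at the start; "torque": the same for the moment, N m; "grip_width": finger opening in mm; "finger_force": force on a finger pad.
Only numpy, scipy, OpenCV 4.12 (cv2) and the standard library are available. Lean on these libraries where they do the work, as an engineer would, in place of code of your own. Each camera call takes 0.05 s, during which the arm holds its last target. There are 200 camera calls.

TASK

On the funnel stand, push the swing arm round with a finger until the funnel's stem is centred over the mouth of the round long-necked flask, and let it come to rest there. Then push the lock lever on top of the pillar all the way round to its stop, leaving the funnel where it is. Only the arm and the lever are to be touched: do not lift, bump or shift any of the glassware or other things on the bench.

Things in the scene. Friction and masses are not known exactly. Their poses are not given: they have to be found in the camera images.
- pillar_axis (a point): point on the upright axis of the funnel stand, 200 mm above the bench, at the height of the middle of the swing arm. The stand is fixed: a dark round base plate (180 mm across, 12 mm thick), a steel pillar 20 mm thick, on it the swing arm and on top the lock lever; highest point 246 mm above the bench. Swing arm and lock lever both turn about this vertical axis, independently.
- swing_arm (a joint): turn of the swing arm about the pillar axis, rad, counter-clockwise from above is positive, from -1.65 to 1.4 (stops). At 0 the arm points to the -x side of the stand, which faces the robot (give or take the stand's own small yaw); it starts parked at -1.5 to -1.2, pointing to the robot's left, with the flask always on its positive (counter-clockwise) side. It is stiff (about 1.4 N at 100 mm from the axis) and stays where it is left.
- bar_mid (a point): point on the middle of the swing arm's flat bar, 105 mm from the pillar axis, 200 mm above the bench: a good place to push. The aluminium bar is 8 mm wide and 24 mm tall (188 to 212 mm above the bench) and runs straight out from the pillar; a bare length of it lies from 20 to 150 mm from the axis. Beyond it the bar carries a 72 mm holder ring with a white funnel (66 mm across, rim 222 mm above the bench), centred 190 mm from the axis.
- stem_tip (a point): lower end of the funnel's stem (8 mm thick), 190 mm from the pillar axis, 157 mm above the bench; it turns with the swing arm.
- lock_lever (a joint): turn of the lock lever about the pillar axis, rad, counter-clockwise from above is positive: 0 is unlocked (lever points to the robot's right, -y), 1.57 is the stop, locked (lever points away from the robot, +x), give or take the stand's yaw. Starts at 0 to 0.25. Needs about 1.4 N at 50 mm from the axis and stays where it is left. In this model locking does not really hold the arm; the arm stays by its own stiffness.
- lever_knob (a point): centre of the black ball (19 mm) at the end of the lock lever, 78 mm from the pillar axis, 236 mm above the bench. The dark lever bar is 10 mm wide, 12 mm tall (230 to 242 mm above the bench) and runs straight from the axis to the ball.
- flask_mouth (a point): centre of the mouth of the round long-necked glass flask, at the rim: 147 mm above the bench (10 mm under the stem tip). Round belly 70 mm, long straight neck 31 mm outside, mouth 26 mm inside, 139 mm tall in all. It stands loose on one of the three places of the grey arc-shaped board round the stand, about 190 mm from the pillar axis; which place varies.
- conical_mouth (a point): centre of the mouth of the conical glass flask (base 78 mm, neck 38 mm, 99 mm tall), loose on another place of the board; not the target.
- beaker_rim (a point): centre of the rim of the glass beaker (66 mm wide, 85 mm tall), loose on another place of the board; not the target.
- board: flat grey arc-shaped board on the bench, 6 to 8 mm thick, with three round places 190 mm from the pillar axis, 0.72 rad apart; fixed. Its origin lies on the pillar axis at bench height; its -x axis points to the middle place.
- vial: small amber bottle (28 mm wide, 60 mm tall), loose on the stand's base plate behind the pillar; origin under its centre.
- jar_a: large amber glass jar with black cap (100 mm wide, 170 mm tall), loose, to the left; origin under its centre.
- jar_b: amber glass jar with black cap (90 mm wide, 150 mm tall), loose, to the left; origin under its centre.
- bowl: white porcelain bowl (100 mm wide, 40 mm tall), loose, to the right; origin under its centre.
- spatula: steel spatula 180 mm long, lying loose on the bench to the right; origin about its middle.
Mind the look-alikes: they are no part of the job. Leave any red look-alike of the part that bears flask_mouth alone.

How it is judged (in metres and radians):
On the way:
1. the funnel's stem is over the round flask's mouth and at rest, the lock lever still unlocked (horizontal distance between stem_tip and flask_mouth below 0.011 m and velocity of joint swing_arm between -0.03 and 0.03 rad/s and value of joint lock_lever below 0.5 rad), for 0.2 s.
At the end, for the whole second after the job is handed in: The stem tip is within 11 mm (horizontally) of the centre of the round flask's mouth and at rest, the lock lever is within 0.15 rad of its stop (above 1.42), the flask stands upright, the three glasses on the board have moved less than 15 mm and the other loose things less than 25 mm (horizontal distance between stem_tip and flask_mouth below 0.011 m and value of joint lock_lever above 1.42 rad and velocity of joint swing_arm between -0.03 and 0.03 rad/s and angle between flask_mouth's own z axis and vertical below 0.1 rad and distance of each of flask_mouth, conical_mouth, beaker_rim from where it was at the start of the episode below 0.015 m and distance of each of jar_a, jar_b, bowl, vial, spatula from where it was at the start of the episode below 0.025 m); the robot touches nothing.
It fails at once if a glass on the board is lifted, tipped or shifted (by 15 mm or more) (distance of any of flask_mouth, conical_mouth, beaker_rim from where it was at the start of the episode above 0.015 m).
It fails at once if another loose thing is lifted, knocked or shifted (by 25 mm or more) (distance of any of jar_a, jar_b, bowl, vial, spatula from where it was at the start of the episode above 0.025 m).
It also fails if it takes over 58 s, if anything falls off the work surface, if the arm or the gripper's body presses on something with over 40 N, if the wrist force passes 120 N, or if a joint passes its speed limit or range.

## Working session

There is one attempt and no reset: what is moved stays moved. The work goes in short steps, Python scripts to look and compute and a shell command to move; the robot and the scene stay as the last step left them, time stands still between calls to the robot, and variables do not carry over. Pictures are saved under pics/ and viewed, at most 10 in all, crops included, and the job is handed in when it is done.

```bash
mkdir -p pics
cat > h.py <<'E'
from bench import *
import numpy as np, cv2
from scipy.spatial.transform import Rotation as R
def ray(p,uv):
    f=p["frame"].shape[0]/2/np.tan(np.radians(p["vfov"])/2)
    d=np.array([(uv[0]-p["cx"])/f,-(uv[1]-p["cy"])/f,-1.])
    M=np.array(p["rotation"]); M=M if M.shape==(3,3) else R.from_rotvec(M).as_matrix()
    return np.array(p["position"]),M@d
def atz(p,uv,z):
    o,d=ray(p,uv); return o+d*(z-o[2])/d[2]
def tri(p,a,q,b):
    o1,d1=ray(p,a);o2,d2=ray(q,b)
    s=np.linalg.lstsq(np.c_[d1,-d2],o2-o1,rcond=None)[0]
    x,y=o1+s[0]*d1,o2+s[1]*d2
    return (x+y)/2,np.linalg.norm(x-y)
E
python3 - <<'E'
from h import *
np.set_printoptions(precision=1,suppress=True)
t=capture("top");s=capture("side")
print({k:v for k,v in t.items() if k!="frame"});print({k:v for k,v in s.items() if k!="frame"})
for n,p in(("top",t),("side",s)):cv2.imwrite(f"pics/{n}0.png",p["frame"][:,:,::-1])
H=dict(pillar_axis=200,bar_mid=200,stem_tip=157,lever_knob=236,flask_mouth=147,conical_mouth=106,beaker_rim=92,board=0,vial=12,jar_a=0,jar_b=0,bowl=0,spatula=0)
for k,z in H.items():
    for n,p in(("top",t),("side",s)):
        for r in place_of(p,k)[:2]:
            print(k,n,np.round(r["score"],2),np.array(r["point"]),atz(p,r["point"],z))
print(read_state())
E
```

```text
{'vfov': 45.0628181067446, 'cx': 310.51097462393886, 'cy': 195.5790631937638, 'position': array([ 235.5,    6.4, 1489.2]), 'rotation': array([ 0.1, -0.2, -1.6]), 'shot': 1}
{'vfov': 56.214479892915065, 'cx': 316.6898951080643, 'cy': 198.82746605206623, 'position': array([ 272.3, -767.3,  847.5]), 'rotation': array([ 0.9, -0.1, -0.3]), 'shot': 2}
pillar_axis top 0.69 [318.5 158.3] [595.2 -21.8 200. ]
pillar_axis side 0.82 [351.1 189.4] [589.2 -19.4 200. ]
bar_mid top 0.74 [250.  171.1] [557.9 166.7 200. ]
bar_mid top 0.6 [280.3 162.1] [583.9  83.8 200. ]
bar_mid side 0.64 [336.2 168.4] [581.9  86.9 200. ]
stem_tip top 0.81 [250.8 170.4] [570.7 169.8 157. ]
stem_tip side 0.73 [326.7 167.1] [575.9 159.2 157. ]
lever_knob top 0.51 [346.9 151.8] [603.7 -97.7 236. ]
lever_knob top 0.43 [297.5 224.4] [405.8  34.  236. ]
lever_knob side 0.51 [303.5 177.5] [466.1  25.2 236. ]
lever_knob side 0.48 [364.6 193.1] [599.4 -85.4 236. ]
flask_mouth top 0.93 [257.  199.4] [488.7 151.2 147. ]
flask_mouth top 0.8 [213.6 171.5] [569.5 277.4 147. ]
flask_mouth side 0.94 [304.4 180. ] [493.6 127.4 147. ]

[... 953 characters left out ...]
7 169.5] [ 615.9 -434.9    0. ]
bowl side 0.63 [338.3 168.4] [685.3 348.4   0. ]
bowl side 0.29 [351.8 190.6] [687.  204.4  -0. ]
spatula top 0.89 [444.3 172.6] [ 605.7 -426.7    0. ]
spatula top 0.39 [341.6 224.3] [438.7 -98.    0. ]
spatula side 0.71 [421.  356.2] [ 624.1 -421.     0. ]
{'clock': 1.4, 'joints': array([-0.9,  0.5, -0.4,  1.6,  0.2,  1.1, -0.2]), 'joint_velocities': array([-0., -0., -0., -0.,  0.,  0., -0.]), 'effort': array([ -0. , -56.9,  -5.8, -28.1,   0. ,   0. ,   0. ]), 'tcp_pos': array([264.9, 593.6, 209.1]), 'tcp_rot': array([-0.7, -3.1, -0. ]), 'force': array([-0.5, -1. ,  0.2]), 'torque': array([ 0., -0., -0.]), 'finger_force': 0.0, 'grip_width': 85.13451000233854}
```

Run:
```python
import cv2
a=cv2.imread("pics/top0.png");b=cv2.imread("pics/side0.png")
c=cv2.resize(a[100:290,150:410],None,fx=3,fy=3,interpolation=cv2.INTER_CUBIC)
cv2.imwrite("pics/topc.png",c)
cv2.imwrite("pics/sidec.png",cv2.resize(b[100:300,210:470],None,fx=3,fy=3,interpolation=cv2.INTER_CUBIC))
```

```text
(no output)
```

View pics/topc.png

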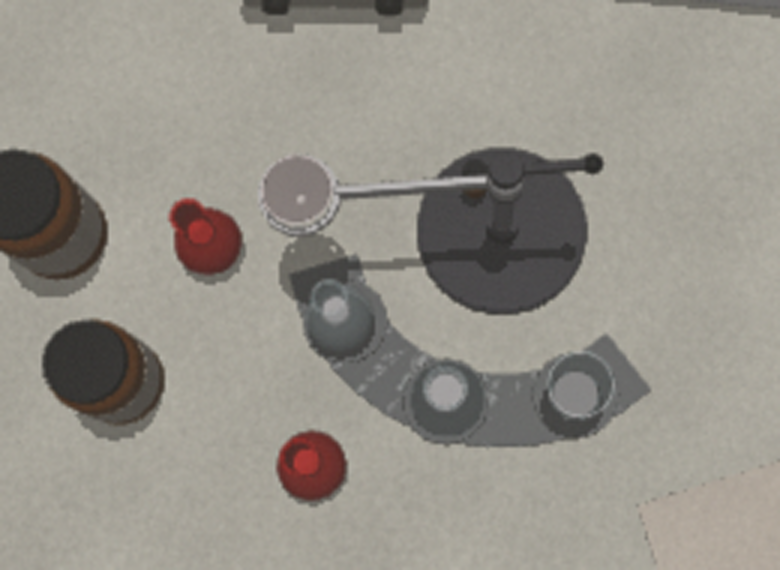

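View pics/sidec.png

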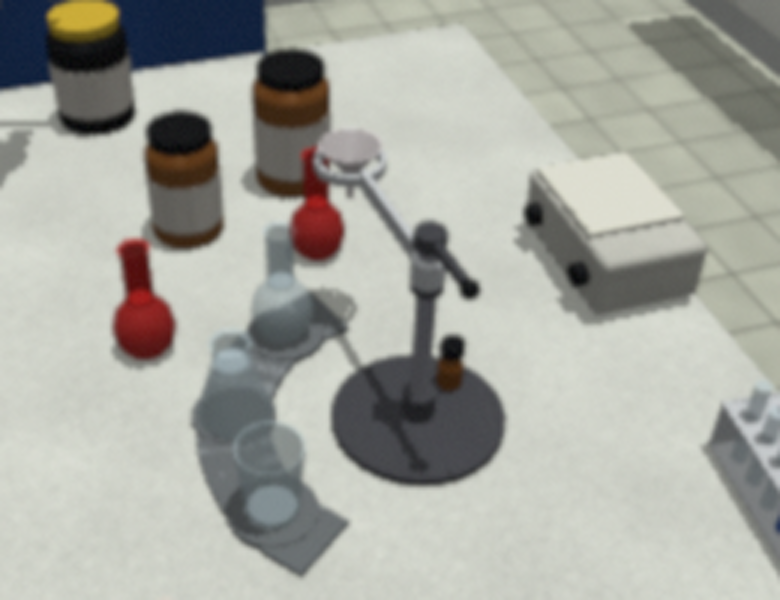

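The target is the clear flask at the left place, with its mouth near (490,140). The arm angle is about -1.48, the flask sits at about -1.0, and the pillar is at (592,-20). The red flasks are look-alikes. First I lift, close the gripper and turn the tool.

```bash
python3 -m handwheel '[[[0,0,0.112,0,0,-1.4,1],[0,0,0.112,0,0,-1.4,1],[0,0,0.112,0,0,-1.4,1],[0,0,0.112,0,0,-1.4,1],[0,0,0.112,0,0,-1.4,1],[0,0,0.112,0,0,-1.4,1],[0,0,0.112,0,0,-1.4,1],[0,0,0,0,0,0,1]]]'
cat >> h.py <<'E'
def go(x,y,z):
    s=read_state(); M=R.from_rotvec(s["tcp_rot"]).as_matrix()
    print("tcp",s["tcp_pos"].round(1),"x",M[:,0].round(3),"y",M[:,1].round(3),"z",M[:,2].round(3),"F",s["force"].round(1),"t",s["clock"],"w",s["grip_width"])
    print("shift cm",(M.T@(np.array([x,y,z])-s["tcp_pos"])/10).round(2),"j",s["joints"].round(2))
E
python3 -c "
from h import *
go(640,80,309)"
```

```text
clock: 2.07
tcp_pos: [265.3, 595.2, 310.7]
tcp_rot: [-1.783, -2.585, -0.009]
force: [-0.0, 0.7, 0.5]
grip_width: -0.0
finger_force: 0.0
tcp [265.3 595.2 310.7] x [-0.355  0.935  0.004] y [0.935 0.355 0.004] z [ 0.002  0.005 -1.   ] F [-0.   0.7  0.5] t 2.0667 w -0.013201506583979915
shift cm [-6.148e+01  1.672e+01 -1.000e-02] j [-0.99  0.41 -0.28  1.43  0.12  1.31 -0.92]
```

```bash
python3 -m handwheel '[[[0,0,0,-3.07,0.84,0,1],[0,0,0,-3.07,0.84,0,1],[0,0,0,-3.07,0.84,0,1],[0,0,0,-3.07,0.84,0,1],[0,0,0,-3.07,0.84,0,1],[0,0,0,-3.07,0.84,0,1],[0,0,0,-3.07,0.84,0,1],[0,0,0,-3.07,0.84,0,1],[0,0,0,-3.07,0.84,0,1],[0,0,0,-3.07,0.84,0,1],[0,0,0,-3.07,0.84,0,1],[0,0,0,-3.07,0.84,0,1],[0,0,0,-3.07,0.84,0,1],[0,0,0,-3.07,0.84,0,1],[0,0,0,-3.07,0.84,0,1],[0,0,0,-3.07,0.84,0,1],[0,0,0,-3.07,0.84,0,1],[0,0,0,-3.07,0.84,0,1],[0,0,0,-3.07,0.84,0,1],[0,0,0,-3.07,0.84,0,1]]]' >/dev/null
python3 -c "
from h import *
go(640,80,208)"
```

```text
tcp [642.4  79.3 306. ] x [-0.363  0.932  0.   ] y [ 0.932  0.363 -0.001] z [-0.001 -0.    -1.   ] F [-0.6  0.1  0.3] t 3.7333 w -0.20847048615466934
shift cm [ 0.15 -0.19  9.8 ] j [-0.17  0.39  0.01  1.45 -0.01  1.3   0.21]
```

```bash
python3 -m handwheel '[[[0,0,0,0,0,2,1],[0,0,0,0,0,2,1],[0,0,0,0,0,2,1],[0,0,0,0,0,2,1],[0,0,0,0,0,1.9,1],[0,0,0,0,0,0,1]]]'
python3 -m handwheel '[[[0,0,0,0.13,-0.36,0,1],[0,0,0,0.13,-0.36,0,1],[0,0,0,0.13,-0.36,0,1],[0,0,0,0.13,-0.36,0,1],[0,0,0,0.13,-0.36,0,1],[0,0,0,0.13,-0.36,0,1],[0,0,0,0.13,-0.36,0,1],[0,0,0,0.13,-0.36,0,1],[0,0,0,0.13,-0.36,0,1],[0,0,0,0.13,-0.36,0,1],[0,0,0,0.13,-0.36,0,1],[0,0,0,0.13,-0.36,0,1],[0,0,0,0.13,-0.36,0,1],[0,0,0,0.13,-0.36,0,1],[0,0,0,0.13,-0.36,0,1],[0,0,0,0.13,-0.36,0,1],[0,0,0,0.13,-0.36,0,1],[0,0,0,0.13,-0.36,0,1],[0,0,0,0.13,-0.36,0,1],[0,0,0,0,0,0,1]]]'
cat > look.py <<'E'
from h import *
import sys
np.set_printoptions(precision=1,suppress=True)
t=capture("top");s=capture("side");n=sys.argv[1]
for k,z in dict(pillar_axis=200,bar_mid=200,stem_tip=157,flask_mouth=147,lever_knob=236).items():
    for m,p in(("top",t),("side",s)):
        for r in place_of(p,k)[:2]: print(k,m,np.round(r["score"],2),np.array(r["point"]),atz(p,r["point"],z))
A=cv2.resize(t["frame"][120:240,230:380],None,fx=4,fy=4,interpolation=cv2.INTER_CUBIC)
B=cv2.resize(s["frame"][130:250,260:410],None,fx=4,fy=4,interpolation=cv2.INTER_CUBIC)
I=np.hstack([A,B])[:,:,::-1]; cv2.imwrite(f"pics/{n}.png",cv2.resize(I,None,fx=2/3,fy=2/3))
go(640,80,208)
E
python3 look.py a
```

```text
clock: 4.23
tcp_pos: [638.5, 80.2, 202.5]
tcp_rot: [-1.771, -2.587, 0.01]
force: [-0.9, -0.1, -0.6]
grip_width: 0.3
finger_force: 0.0
clock: 5.9
tcp_pos: [568.5, 79.3, 208.1]
tcp_rot: [-1.778, -2.589, 0.0]
force: [0.9, -0.1, 0.2]
grip_width: 0.0
finger_force: 0.0
pillar_axis top 0.72 [315.  157.6] [597.2 -12.1 200. ]
pillar_axis side 0.97 [351.5 190.2] [589. -23. 200.]
bar_mid top 0.31 [439.7 221.7] [ 419.5 -349.2  200. ]
bar_mid side 0.7 [339.2 168.5] [590.2  83.8 200. ]
stem_tip top 0.84 [252.8 168.4] [576.6 164.3 157. ]
stem_tip top 0.61 [342.  230.1] [401. -88. 157.]
stem_tip side 0.72 [302.  177.7] [486.5 128.  157. ]
stem_tip side 0.61 [325.3 165. ] [575.1 171.5 157. ]
flask_mouth top 0.82 [211.6 170.7] [571.8 283.2 147. ]
flask_mouth top 0.77 [250.2 252.8] [338.1 166.4 147. ]
flask_mouth side 0.96 [256.8 179.4] [353.4 173.4 147. ]
flask_mouth side 0.87 [311.4 150.6] [559.8 280.7 147. ]
lever_knob top 0.8 [347.3 152.5] [601.7 -98.7 236. ]
lever_knob side 0.77 [367.8 195.6] [603.4 -97.1 236. ]
tcp [569.4  79.3 208.1] x [-0.4  0.9  0. ] y [0.9 0.4 0. ] z [-0.  0. -1.] F [-0.1  0.6 -0.3] t 6.5 w 0.05102517012205209
shift cm [-2.5  6.6  0. ] j [-0.2  0.3  0.   1.8 -0.   1.1  0.2]
```

View pics/a.png

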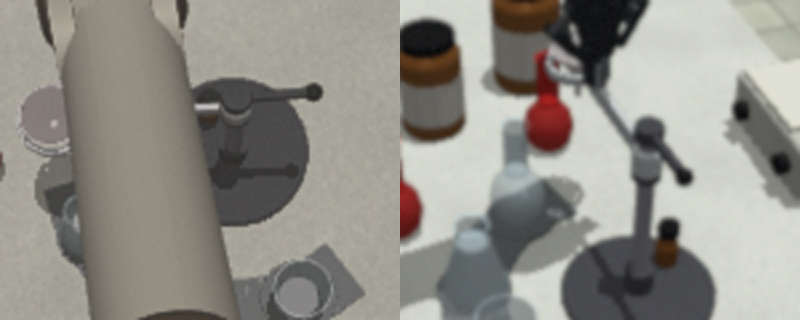

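Run:
```python
from h import *
s=capture("side");t=capture("top")
c=cv2.resize(s["frame"][120:210,290:380],None,fx=6,fy=6,interpolation=cv2.INTER_CUBIC)[:,:,::-1].copy()
def proj(p,X):
    M=np.array(p["rotation"]); M=M if M.shape==(3,3) else R.from_rotvec(M).as_matrix()
    f=200/np.tan(np.radians(p["vfov"])/2); q=M.T@(np.array(X)-p["position"]); return p["cx"]-f*q[0]/q[2],p["cy"]+f*q[1]/q[2]
st=read_state()
for d,col in((0,(0,0,255)),(-14,(0,255,0))):
    u,v=proj(s,st["tcp_pos"]+[0,0,d]); print(u,v); cv2.circle(c,(int((u-290)*6+3),int((v-120)*6+3)),4,col,-1)
cv2.imwrite("pics/b.png",c)
```

```text
333.0485291214528 168.3456675181661
332.9437680169528 172.21680014342542
```

View pics/b.png

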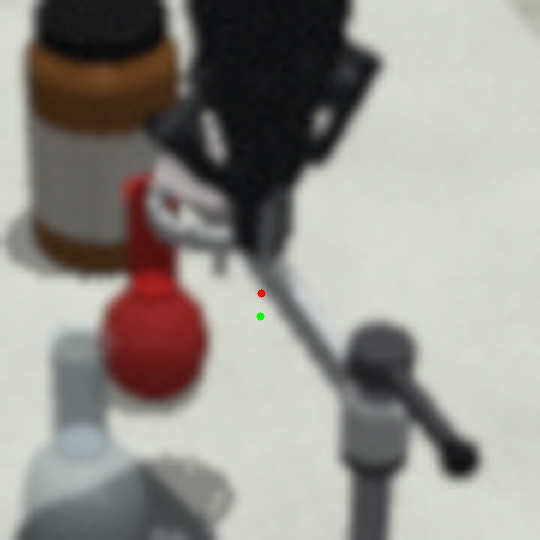

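Run:
```python
from h import *
s=capture("side");t=capture("top")
def proj(p,X):
    M=np.array(p["rotation"]); M=M if M.shape==(3,3) else R.from_rotvec(M).as_matrix()
    f=200/np.tan(np.radians(p["vfov"])/2); q=M.T@(np.array(X)-p["position"]); return p["cx"]-f*q[0]/q[2],p["cy"]+f*q[1]/q[2]
out=[]
X=np.array([264.9,593.6,209.1])
for n,p in(("top0",t),("side0",s)):
    im=cv2.imread(f"pics/{n}.png"); u,v=proj(p,X); print(n,u,v)
    im=cv2.copyMakeBorder(im,100,100,100,100,cv2.BORDER_CONSTANT)
    x0,y0=int(u)+100-40,int(v)+100-40
    c=cv2.resize(im[y0:y0+80,x0:x0+80],None,fx=5,fy=5,interpolation=cv2.INTER_CUBIC)
    for d,col in((0,(0,0,255)),(-14,(0,255,0))):
        a,b=proj(p,X+[0,0,d]); cv2.circle(c,(int((a+100-x0)*5),int((b+100-y0)*5)),3,col,-1)
    out.append(c)
cv2.imwrite("pics/c.png",np.hstack(out))
print(atz(s,(333.7,161.7),194),atz(s,(333.7,161.7),232),M if 0 else R.from_rotvec(s["rotation"]).as_matrix().round(2) if np.shape(s["rotation"])==(3,) else 0)
```

```text
top0 82.92175315655456 278.544098898277
side0 212.98744443646603 105.73345513794261
[588.81327518 130.45761963 194.        ] [570.41105755  78.25663304 232.        ] [[ 0.96  0.19 -0.21]
 [-0.28  0.62 -0.73]
 [-0.01  0.76  0.64]]
```

View pics/c.png

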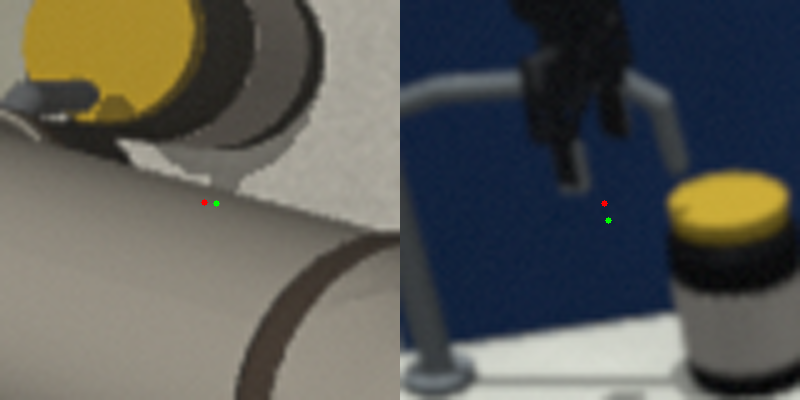

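Both pictures show the fingertips about 35–38 mm higher than the TCP reading implies, at about z 232. That fits the missing contact, because the finger passed over the bar. I'll back off, go lower and check.

```bash
python3 -m handwheel '[[[0,0,0,-0.57,1.05,0,1],[0,0,0,-0.57,1.05,0,1],[0,0,0,-0.57,1.05,0,1],[0,0,0,-0.57,1.05,0,1],[0,0,0,-0.57,1.05,0,1],[0,0,0,-0.57,1.05,0,1],[0,0,0,0,0,0.9,1],[0,0,0,0,0,0.9,1],[0,0,0,0,0,0.9,1],[0,0,0,0,0,0.8,1],[0,0,0,0,0,0,1]]]'
cat >> h.py <<'E'
def proj(p,X):
    M=np.array(p["rotation"]); M=M if M.shape==(3,3) else R.from_rotvec(M).as_matrix()
    f=200/np.tan(np.radians(p["vfov"])/2); q=M.T@(np.array(X)-p["position"]); return p["cx"]-f*q[0]/q[2],p["cy"]+f*q[1]/q[2]
E
python3 - <<'E'
from h import *
s=capture("side");st=read_state()
c=cv2.resize(s["frame"][120:210,290:410],None,fx=6,fy=6,interpolation=cv2.INTER_CUBIC)[:,:,::-1].copy()
for d,col in((-14,(0,255,0)),(24,(0,0,255))):
    u,v=proj(s,st["tcp_pos"]+[0,0,d]); print(u,v); cv2.circle(c,(int((u-290)*6+3),int((v-120)*6+3)),3,col,-1)
cv2.imwrite("pics/d.png",c)
E
```

```text
clock: 7.62
tcp_pos: [637.9, 70.0, 170.2]
tcp_rot: [-1.776, -2.587, 0.005]
force: [-0.4, 0.4, -0.3]
grip_width: -0.3
finger_force: 0.0
355.31570507209346 179.76814435519012
356.088343681776 169.5800788484918
```

View pics/d.png

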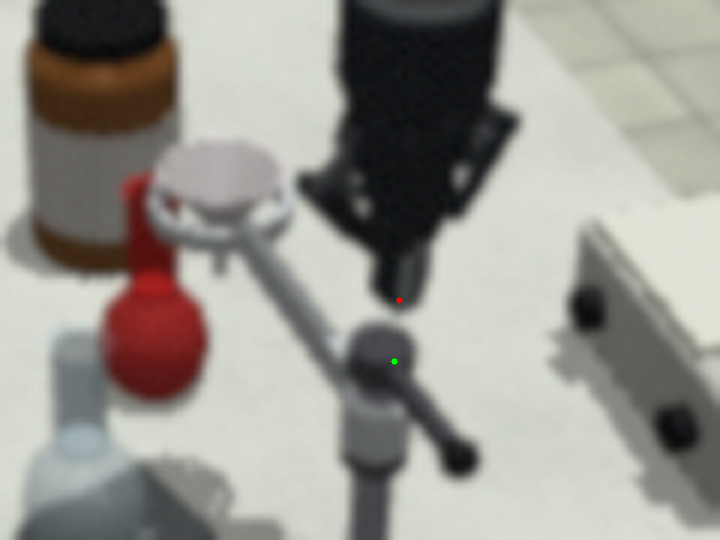

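```bash
python3 -m handwheel '[[[0,0,0,0.15,-0.37,0,1],[0,0,0,0.15,-0.37,0,1],[0,0,0,0.15,-0.37,0,1],[0,0,0,0.15,-0.37,0,1],[0,0,0,0.15,-0.37,0,1],[0,0,0,0.15,-0.37,0,1],[0,0,0,0.15,-0.37,0,1],[0,0,0,0.15,-0.37,0,1],[0,0,0,0.15,-0.37,0,1],[0,0,0,0.15,-0.37,0,1],[0,0,0,0.15,-0.37,0,1],[0,0,0,0.15,-0.37,0,1],[0,0,0,0.15,-0.37,0,1],[0,0,0,0.15,-0.37,0,1],[0,0,0,0.15,-0.37,0,1]]]'
python3 look.py e
```

```text
clock: 8.92
tcp_pos: [580.3, 71.1, 173.2]
tcp_rot: [1.779, 2.589, 0.0]
force: [1.4, -0.6, -0.1]
grip_width: 0.1
finger_force: 0.8
pillar_axis top 0.73 [315.1 155. ] [604.6 -12.4 200. ]
pillar_axis side 0.88 [355.4 190.4] [598.9 -26.9 200. ]
bar_mid side 0.98 [332.  171.1] [565.7  77.6 200. ]
stem_tip top 0.86 [254.5 186.6] [523.6 158.1 157. ]
stem_tip top 0.65 [436.  225.5] [ 414.9 -350.2  157. ]
stem_tip side 0.97 [313.3 171.8] [528.1 147.3 157. ]
stem_tip side 0.28 [330.4 170.7] [581.1 137.2 157. ]
flask_mouth top 0.92 [250.4 252.4] [339.2 165.9 147. ]
flask_mouth top 0.63 [213.6 169.7] [574.8 277.6 147. ]
flask_mouth side 0.95 [256.9 179.5] [353.6 172.8 147. ]
flask_mouth side 0.83 [303.6 178.3] [493.5 136.5 147. ]
lever_knob top 0.66 [348.1 150.7] [ 606.8 -101.   236. ]
lever_knob top 0.54 [306.7 161.4] [576.4  10.7 236. ]
lever_knob side 0.57 [366.1 196.7] [597.6 -99.9 236. ]
tcp [580.5  71.1 173. ] x [-0.4  0.9  0. ] y [ 0.9  0.4 -0. ] z [-0.  0. -1.] F [-0.2  0.2  1.3] t 9.5167 w 0.09218692412048198
shift cm [-1.3  5.9 -3.5] j [-0.2  0.4  0.   1.8 -0.   1.   0.2]
```

View pics/e.png

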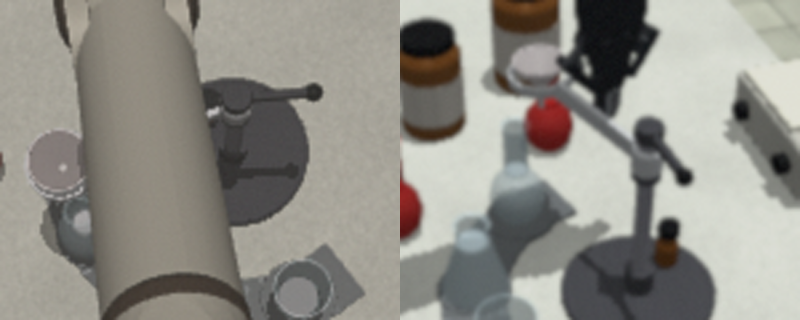

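The finger works at this height: the arm is now at about -1.20 and the target is about -1.01. I'll push on in small steps.

```bash
python3 -m handwheel '[[[0,0,0,-0.04,-0.28,0,1],[0,0,0,-0.04,-0.28,0,1],[0,0,0,-0.04,-0.28,0,1],[0,0,0,-0.04,-0.28,0,1],[0,0,0,-0.04,-0.28,0,1],[0,0,0,0,0,0,1]]]'
python3 look.py f | grep -E "stem|flask|bar_mid|tcp"
```

```text
clock: 10.02
tcp_pos: [567.5, 63.7, 173.2]
tcp_rot: [-1.779, -2.589, 0.001]
force: [0.4, 0.8, 0.7]
grip_width: 0.1
finger_force: 0.4
bar_mid side 0.8 [326.9 171.2] [551.2  81.5 200. ]
stem_tip top 0.89 [257.6 194.5] [500.9 148.8 157. ]
stem_tip side 0.9 [307.1 173.3] [507.5 145.3 157. ]
stem_tip side 0.36 [353.7 189.9] [616.7  25.9 157. ]
flask_mouth top 0.96 [248.2 253.3] [336.7 171.9 147. ]
flask_mouth top 0.88 [213.5 170.5] [572.5 277.8 147. ]
flask_mouth side 0.9 [304.2 174.9] [499.9 153.  147. ]
flask_mouth side 0.81 [312.6 152.3] [560.8 269.3 147. ]
tcp [568.1  64.1 173. ] x [-0.4  0.9  0. ] y [ 0.9  0.4 -0. ] z [-0. -0. -1.] F [0.3 0.2 0.3] t 10.6167 w 0.4332726856277609
```

```bash
python3 -m handwheel '[[[0,0,0,-0.05,-0.25,0,1],[0,0,0,-0.05,-0.25,0,1],[0,0,0,0,0,0,1]]]'
python3 - <<'E'
from h import *
np.set_printoptions(precision=1,suppress=True)
L=[]
for i in range(2):
    t=capture("top");s=capture("side")
    for k,z in dict(stem_tip=157,flask_mouth=147).items():
        for m,p in(("top",t),("side",s)):
            for r in place_of(p,k)[:3]:
                x=atz(p,r["point"],z)
                if np.hypot(x[0]-493,x[1]-143)<40: print(k,m,np.round(r["score"],2),np.array(r["point"]),x)
A=cv2.resize(t["frame"][170:230,235:285],None,fx=8,fy=8,interpolation=cv2.INTER_CUBIC)
B=cv2.resize(s["frame"][145:205,285:335],None,fx=8,fy=8,interpolation=cv2.INTER_CUBIC)
cv2.imwrite("pics/g.png",np.hstack([A,B])[:,:,::-1])
go(620,90,173)
E
```

```text
clock: 10.87
tcp_pos: [563.5, 61.5, 173.2]
tcp_rot: [-1.779, -2.589, -0.0]
force: [0.8, 0.9, -0.4]
grip_width: 0.7
finger_force: 0.6
stem_tip top 0.93 [261.6 198.2] [490.3 137.3 157. ]
stem_tip side 0.71 [303.7 175.3] [494.7 138.4 157. ]
flask_mouth top 0.55 [258.8 197.1] [495.4 146.3 147. ]
flask_mouth side 0.74 [304.5 176.7] [498.4 143.7 147. ]
stem_tip top 0.57 [260.6 201.1] [482.  139.9 157. ]
stem_tip side 0.79 [302.4 176.9] [488.7 131.6 157. ]
flask_mouth top 0.47 [258.  200.4] [485.9 148.3 147. ]
flask_mouth side 0.79 [304.2 177.7] [496.1 138.9 147. ]
tcp [563.8  61.3 173.1] x [-0.4  0.9 -0. ] y [ 0.9  0.4 -0. ] z [-0. -0. -1.] F [0.4 0.  0.1] t 11.4667 w 0.29914832602883834
shift cm [0.7 6.3 0. ] j [-0.2  0.4  0.   1.8 -0.   1.   0.2]
```

View pics/g.png

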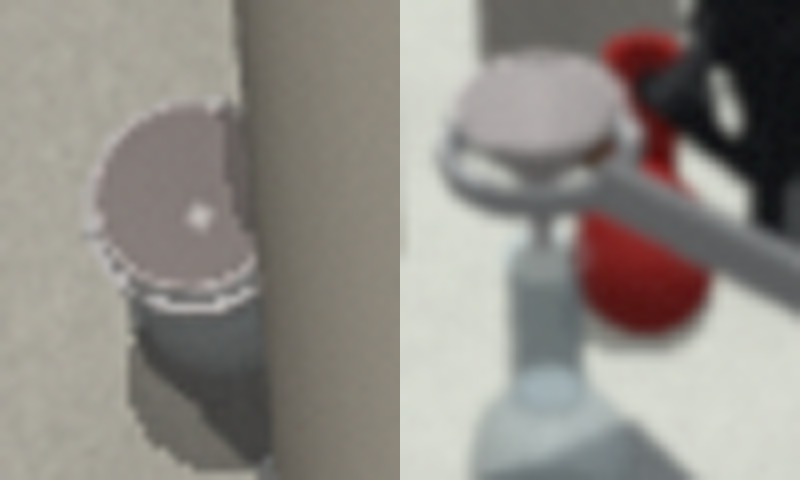

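In the side view the stem tip (u≈542) sits over the flask neck, whose centre is at about 544, so they agree within a few mm. I'll retract, rise and check from the top.

```bash
python3 -m handwheel '[[[0,0,0,0,0.4,0,1],[0,0,0,0,0.8,0,1],[0,0,0,0,1.2,0,1],[0,0,0,0,1.8,0,1],[0,0,0,0,1.8,0,1],[0,0,0,0,0,-2.5,1],[0,0,0,0,0,-3.5,1],[0,0,0,0,0,-3.5,1],[0,0,0,0,0,-3.2,1],[0,0,0,0,0,0,1]]]' >/dev/null
python3 -c "
from h import *
go(560,-86,300)"
```

```text
tcp [624.4  83.9 308.1] x [-0.359  0.933 -0.002] y [0.933 0.359 0.012] z [ 0.012  0.002 -1.   ] F [1.1 0.4 1. ] t 12.3 w 0.12230953306937209
shift cm [-13.54 -12.12   0.7 ] j [-0.19  0.35  0.01  1.51 -0.    1.27  0.19]
```

```bash
python3 -m handwheel '[[[0,0,0,-1.69,-1.51,0.1,1],[0,0,0,-1.69,-1.51,0.1,1],[0,0,0,-1.69,-1.51,0.1,1],[0,0,0,-1.69,-1.51,0.1,1],[0,0,0,-1.69,-1.51,0.1,1],[0,0,0,-1.69,-1.51,0.1,1],[0,0,0,-1.69,-1.51,0.1,1],[0,0,0,-1.69,-1.51,0.1,1],[0,0,0,0,0,0,1]]]' >/dev/null
python3 - <<'E'
from h import *
np.set_printoptions(precision=1,suppress=True)
for i in range(2):
    t=capture("top");s=capture("side")
    for k,z in dict(stem_tip=157,flask_mouth=147,lever_knob=236,pillar_axis=200).items():
        for m,p in(("top",t),("side",s)):
            for r in place_of(p,k)[:3]:
                x=atz(p,r["point"],z)
                if z>199 or np.hypot(x[0]-493,x[1]-143)<40: print(k,m,np.round(r["score"],2),np.array(r["point"]),x)
A=cv2.resize(t["frame"][150:240,220:320],None,fx=4,fy=4,interpolation=cv2.INTER_CUBIC)
B=cv2.resize(s["frame"][135:225,285:385],None,fx=4,fy=4,interpolation=cv2.INTER_CUBIC)
cv2.imwrite("pics/i.png",np.hstack([A,B])[:,:,::-1])
go(560,-86,202)
E
```

```text
stem_tip top 0.95 [260.  200.5] [483.7 141.7 157. ]
stem_tip side 0.75 [305.3 177.6] [496.3 125.5 157. ]
flask_mouth top 0.53 [257.6 198.9] [490.2 149.6 147. ]
flask_mouth side 0.7 [304.7 174.3] [502.2 155.6 147. ]
lever_knob top 0.69 [286.7 178. ] [530.4  63.9 236. ]
lever_knob side 0.47 [366.2 195.4] [599.8 -95.2 236. ]
pillar_axis top 0.56 [316.5 157.2] [598.3 -16.3 200. ]
pillar_axis top 0.37 [169.2 177. ] [540.3 387.6 200. ]
pillar_axis top 0.31 [306.7 165. ] [575.9  10.8 200. ]
pillar_axis side 0.75 [350.6 188.7] [588.9 -16.  200. ]
stem_tip top 0.96 [260.2 198.5] [489.5 141.2 157. ]
stem_tip side 0.56 [300.4 175.6] [484.5 139.8 157. ]
flask_mouth top 0.48 [258.5 195.1] [501.2 147.3 147. ]
flask_mouth side 0.67 [304.8 177.6] [498.  138.9 147. ]
lever_knob side 0.53 [364.8 196.9] [594.1 -99.7 236. ]
pillar_axis top 0.94 [314.6 154.7] [605.5 -11.  200. ]
pillar_axis side 0.84 [351.  188.8] [589.8 -16.8 200. ]
pillar_axis side 0.67 [420.7 355.7] [ 541.  -501.8  200. ]
tcp [555.6 -86.6 292.1] x [-0.4  0.9  0. ] y [0.9 0.4 0. ] z [ 0.  0. -1.] F [0.6 0.8 0.7] t 14.05 w 0.016313268739978452
shift cm [-0.1  0.4  9. ] j [ 0.   0.2  0.1  1.7 -0.   1.2  0.5]
```

View pics/i.png

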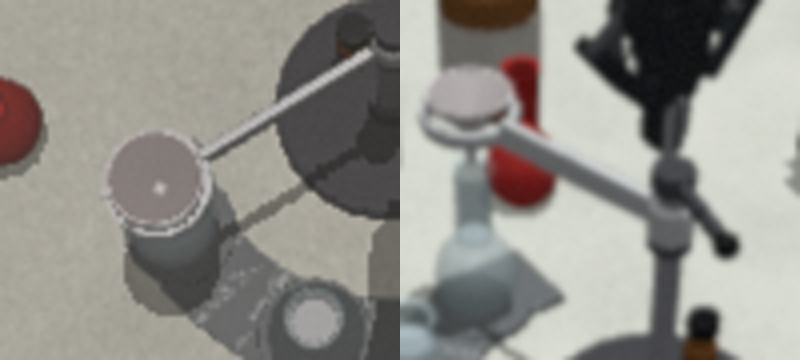

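Run:
```python
from h import *
fs=[capture("side") for _ in range(6)]
g=np.mean([f["frame"].astype(float).mean(2) for f in fs],0)
np.set_printoptions(linewidth=200)
for r in range(168,190,1): print(r,g[r,294:316].round().astype(int))
p=fs[0]
print(294,proj(p,[492,141,157]),proj(p,[492,141,147]),proj(p,[492,141,100]),proj(p,[492,141,175]),proj(p,[483.6,135.6,157]))
```

```text
168 [128 134 149 164 172 171 163 160 159 160 164 165 168 169 158 135 109 100 105 118 138 157]
169 [108 109 120 131 138 143 146 149 147 149 147 139 133 128 120 108  97  95  96  99 105 119]
170 [131 114 107 104 104 107 109 113 111 113 112 108 105 102  99  96  94  94  95  95  96  99]
171 [180 157 138 125 116 113 111 102  96  98 109 118 113  98  89  87  90  92  94  94  94  95]
172 [208 196 186 178 168 161 152 122 100 108 142 165 151 111  82  75  80  86  90  92  93  94]
173 [214 212 211 209 202 196 181 144 111 122 171 191 168 117  77  68  71  76  82  87  90  93]
174 [213 214 215 215 211 205 188 152 118 126 172 184 156 109  77  66  66  69  72  76  82  86]
175 [214 214 214 213 206 195 175 146 123 127 154 161 135 103  81  68  65  66  67  70  73  76]
176 [214 214 214 210 197 176 158 143 134 135 142 141 116  96  82  70  64  63  66  67  68  69]
177 [213 213 213 208 189 162 148 145 142 141 142 134 107  91  79  67  61  61  63  63  64  65]
178 [212 212 212 205 179 153 145 144 144 143 141 133 109  88  72  60  56  57  58  59  59  59]
179 [210 211 211 201 169 143 138 140 140 139 138 128 107  82  63  
[... 588 characters left out ...]
43]
186 [212 213 212 206 178 140 119 115 114 113 112 109 106 113 126 129 122 112  99  83  72  69]
187 [213 213 212 205 180 143 120 115 114 113 113 112 111 120 138 145 138 131 126 118 112 110]
188 [214 214 212 205 181 143 120 116 114 113 114 113 116 136 169 178 163 152 150 148 146 145]
189 [215 215 213 206 181 143 121 116 118 118 117 115 118 145 186 201 194 189 188 187 186 186]
294 (np.float64(302.6502640731811), np.float64(174.9613422665357)) (np.float64(302.7474621240192), np.float64(177.5495167565077)) (np.float64(303.19024756706705), np.float64(189.33993825515228)) (np.float64(302.4725538212344), np.float64(170.2293014824943)) (np.float64(300.4633933378353), np.float64(176.4364007077157))
```

The stem is within about 2 mm of the neck's centre line in the side view, and the top view agrees. Next is the lever: I descend on its -x side and push it round an arc.

```bash
python3 -m handwheel '[[[0,0,0,0,0,2.3,1],[0,0,0,0,0,2.3,1],[0,0,0,0,0,2.3,1],[0,0,0,0,0,2.3,1],[0,0,0,0,0,0,1]]]'
python3 -m handwheel '[[[0,0,0,-0.18,0.48,0,1],[0,0,0,-0.18,0.48,0,1],[0,0,0,-0.18,0.48,0,1],[0,0,0,-0.18,0.48,0,1],[0,0,0,-0.18,0.48,0,1],[0,0,0,-0.18,0.48,0,1],[0,0,0,-0.18,0.48,0,1],[0,0,0,-0.18,0.48,0,1],[0,0,0,-0.04,0.43,0,1],[0,0,0,-0.04,0.43,0,1],[0,0,0,-0.04,0.43,0,1],[0,0,0,0,0,0,1]]]'
python3 look.py k | grep -E "stem|flask|lever|tcp"
```

```text
clock: 14.77
tcp_pos: [552.2, -86.1, 195.5]
tcp_rot: [-1.774, -2.584, 0.006]
force: [-1.1, -0.0, -0.8]
grip_width: 0.2
finger_force: 0.0
clock: 15.77
tcp_pos: [609.9, -82.4, 199.9]
tcp_rot: [1.778, 2.59, 0.0]
force: [0.6, -0.5, -1.2]
grip_width: 0.1
finger_force: 0.0
stem_tip top 0.94 [261.  202.9] [476.9 138.7 157. ]
stem_tip side 0.77 [303.7 176.7] [492.8 131.4 157. ]
flask_mouth top 0.95 [250.5 251.6] [341.4 165.6 147. ]
flask_mouth top 0.72 [213.6 172.1] [567.7 277.3 147. ]
flask_mouth side 0.93 [301.5 179.4] [485.9 132.9 147. ]
flask_mouth side 0.83 [253.4 181.4] [341.7 166.3 147. ]
lever_knob side 0.62 [375.6 191.6] [628.9 -87.9 236. ]
tcp [609.1 -82.8 200.1] x [-0.4  0.9 -0. ] y [0.9 0.4 0. ] z [ 0.  0. -1.] F [ 0.2 -0.1  0.3] t 16.3667 w 0.2357304583036917
```

The lever is turning and the knob is now at about 0.5 rad. I'll continue the arc.

```bash
python3 -m handwheel '[[[0,0,0,-0.04,0.43,0,1],[0,0,0,-0.04,0.43,0,1],[0,0,0,-0.04,0.43,0,1],[0,0,0,0.12,0.42,0,1],[0,0,0,0.12,0.42,0,1],[0,0,0,0.12,0.42,0,1],[0,0,0,0.12,0.42,0,1],[0,0,0,0.12,0.42,0,1],[0,0,0,0.12,0.42,0,1],[0,0,0,0.25,0.31,0,1],[0,0,0,0.25,0.31,0,1],[0,0,0,0.25,0.31,0,1],[0,0,0,0.25,0.31,0,1],[0,0,0,0.25,0.31,0,1],[0,0,0,0,0,0,1]]]'
python3 look.py l | grep -E "stem|lever|tcp"
```

```text
clock: 17.62
tcp_pos: [652.1, -44.6, 199.9]
tcp_rot: [-1.776, -2.589, -0.0]
force: [-3.5, 0.3, 0.2]
grip_width: 0.1
finger_force: 1.2
stem_tip top 0.9 [261.6 199.2] [487.5 137.2 157. ]
stem_tip side 0.98 [301.9 176.8] [487.4 132.5 157. ]
tcp [652.7 -46.3 200.2] x [-0.4  0.9 -0. ] y [0.9 0.4 0. ] z [ 0.  0. -1.] F [-0.2  0.4  0.2] t 18.2167 w 0.11797439803561828
```

```bash
python3 -m handwheel '[[[0,0,0,0.19,0.07,0,1],[0,0,0,0.19,0.07,0,1],[0,0,0,0.19,0.07,0,1],[0,0,0,0,0,0,1]]]'
python3 -m handwheel '[[[0,0,0,0.14,0.05,0,1],[0,0,0,0.14,0.05,0,1],[0,0,0,0,0,0,1]]]'
python3 -m handwheel '[[[0,0,0,0.14,0.05,0,1],[0,0,0,0.14,0.05,0,1],[0,0,0,0,0,0,1]]]'
```

```text
clock: 18.55
tcp_pos: [652.2, -43.8, 200.2]
tcp_rot: [1.781, 2.585, -0.006]
force: [-1.1, -6.5, 0.7]
grip_width: -0.3
finger_force: 3.3
clock: 18.8
tcp_pos: [652.2, -43.7, 200.2]
tcp_rot: [1.783, 2.582, -0.009]
force: [-0.3, -10.7, -0.0]
grip_width: -0.0
finger_force: 5.1
clock: 19.05
tcp_pos: [652.1, -43.5, 200.2]
tcp_rot: [1.784, 2.579, -0.012]
force: [0.2, -14.8, -0.3]
grip_width: -0.1
finger_force: 6.9
```

The stop is reached: the force rises while the position holds. Backing off, rising and clearing the view.

```bash
python3 -m handwheel '[[[0,0,0,-0.7,-0.27,0,1],[0,0,0,-0.8,-0.3,0,1],[0,0,0,-0.9,-0.35,0,1],[0,0,0,-1.2,-0.5,0,1],[0,0,0,0,0,-3,1],[0,0,0,0,0,-3.5,1],[0,0,0,0,0,-3.5,1],[0,0,0,-2.8,-1.1,0,1],[0,0,0,-2.8,-1.1,0,1],[0,0,0,-2.8,-1.1,0,1],[0,0,0,-2.8,-1.1,0,1],[0,0,0,-2.8,-1.1,0,1],[0,0,0,-2.8,-1.1,0,1],[0,0,0,0,0,0,1],[0,0,0,0,0,0,1]]]'
python3 - <<'E'
from h import *
np.set_printoptions(precision=1,suppress=True)
t=capture("top");s=capture("side")
for k,z in dict(stem_tip=157,flask_mouth=147,lever_knob=236,vial=12).items():
    for m,p in(("top",t),("side",s)):
        for r in place_of(p,k)[:2]: print(k,m,np.round(r["score"],2),np.array(r["point"]),atz(p,r["point"],z))
A=cv2.resize(t["frame"][130:250,230:380],None,fx=4,fy=4,interpolation=cv2.INTER_CUBIC)
B=cv2.resize(s["frame"][130:250,270:420],None,fx=4,fy=4,interpolation=cv2.INTER_CUBIC)
cv2.imwrite("pics/m.png",cv2.resize(np.hstack([A,B])[:,:,::-1],None,fx=2/3,fy=2/3))
print(s["frame"].mean(2)[173,294:316].round())
E
```

```text
clock: 20.3
tcp_pos: [649.4, -257.3, 299.7]
tcp_rot: [-1.785, -2.585, 0.002]
force: [-0.5, 0.0, -1.3]
grip_width: -0.2
finger_force: 0.0
stem_tip top 0.68 [260.6 200.4] [484. 140. 157.]
stem_tip side 0.83 [303.5 176.2] [492.9 134.  157. ]
flask_mouth top 0.62 [260.5 198.5] [491.4 141.4 147. ]
flask_mouth top 0.58 [212.6 170.7] [571.9 280.4 147. ]
flask_mouth side 0.88 [311.2 148.3] [563.1 294.9 147. ]
flask_mouth side 0.74 [306.1 176.5] [503.4 143.2 147. ]
lever_knob top 0.5 [319.7 127.3] [672.7 -24.3 236. ]
lever_knob side 0.67 [378.8 175.5] [665.1 -26.1 236. ]
vial top 0.41 [307.7 162.4] [634.1   8.3  12. ]
vial side 0.69 [381.2 178.3] [810.5 226.9  12. ]
vial side 0.59 [362.3 227.9] [646.6   4.7  12. ]
[219. 217. 217. 214. 207. 201. 186. 148. 114. 126. 175. 197. 173. 120.
  80.  71.  72.  78.  85.  89.  93.  96.]
```

View pics/m.png

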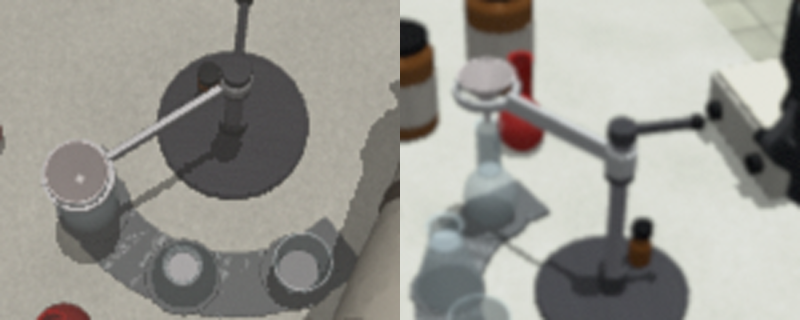

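The lever points to +x at its stop. The funnel has not moved, since the stem profile is identical to before. The direct pixel checks from both cameras put the stem within about 4 mm of the mouth centre, and the glassware is undisturbed. Handing in.

```bash
python3 -c "
from bench import *
print(finish_job())"
```

```text
the job is handed in; nothing more can be done
None
```

The job is handed in: the funnel stem rests over the clear round flask's mouth, within about 4 mm by my camera checks. The lock lever is at its stop, and no glassware or other item on the bench shows any sign of having moved; no verdict came back.

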